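Vent the wide vacuum jar and take off its lid

ROBOT

A 7-joint arm with a two-finger parallel gripper is mounted at the origin on the work surface. World frame = base frame: x ahead of the robot, y to its left, z up, the work surface at z = 0. Lengths are in m, angles in rad, forces in N, time in s.
With the tool pointing down it reaches from about 0.4 to 0.875 m from the base axis. Payload 19.3 kg.
Tool frame: the origin (TCP) lies midway between the tips of the shut fingers; the grasp point (between the pads) lies 19 mm behind it; z points along the fingers, y is the direction in which the jaws open and shut (so a half turn about z gives the same grasp; the last joint's range is limited). The gripper opens to 85 mm and grips with 20 to 120 N. Pads are 22 mm wide; open, the fingers measure 114 mm over their backs; the gripper's body (76 mm by 85 mm) begins 54 mm behind the grasp point. The pads swing forward as they close: fully open they stand 13 mm farther back than shut.
Start: joints at [1.161, 0.521, -0.036, 1.599, 0.021, 1.021, -0.113], TCP at [0.208, -0.589, 0.231] pointing down, gripper open.
Joint ranges: [-2.91, 2.91], [-0.3, 2.13], [-1.5, 1.42], [0.17, 2.43], [-1.26, 4.41], [0.16, 1.93], [-2.52, 2.52]. Speed limits (rad/s): [1.89, 1.89, 2.39, 2.39, 3.01, 3.01, 3.01].

INTERFACE

Orientations are given as [roll, pitch, yaw] about the fixed x, y, z axes, in that order (R = Rz(yaw) Ry(pitch) Rx(roll)).
In Python, from workcell import bot, eyes gives the robot as it stands. The module is installed in compiled form; this text tells all that it offers.
- The arm moves only by the shell command python3 -m jog 'ROWS' [FORCE]. ROWS is JSON, a list of rows, each an object with "delta_pos": the shift along the world's x, y, z in mm, a list of three; "spin": the turn about the world's z in rad; "claw": the closure, from 0 (fully open) to 1 (shut). In form: [{"delta_pos": [tx, ty, tz], "spin": spin, "claw": claw}, ...]. A call has 1 to 8 rows; each row is the pose to reach, as a shift and turn from the pose measured when the call began; what a row does not reach only later rows make up. A row lasts 1/10 s, in which the tool goes at most 50 mm and 8.59 degrees, less where a joint would pass 70% of its speed; a pose out of reach is approached as far as the arm can. A call with a gripper value outside its range is refused whole. The fingers move at their own pace and stop on an object; FORCE is the grip in N (left out, the last holds). Time passes only in rows, so rows that repeat a pose let the fingers close. It gives the time, the measured TCP pose, the force and the opening at its end, in the units of the state.
- bot.observe(): the state, without advancing time (a new reading comes with each control period).
- eyes.grab_frame(name): name is "scene" or "top" or "wrist"; returns the picture (384x512x3 uint8, blue, green, red); there is no depth.
- eyes.camera_params(name): a dict with "fx", "fy", "cx", "cy" (pixels), "origin" and "attitude" of the camera in the world. Camera axes: x right, y up, looking along -z (the intrinsics and any distortion apply to the point x, -y, -z); pixel columns grow to the right and rows downward; lengths in m; the calibration is good to about 2 mm. A picture is of the moment at which its call begins: read the wrist's pose just before it. camera_params takes no time and is no camera call; for the wrist camera it gives the pose at the moment of the call.
- bot.job_done(): hands the job in, once; it reports no verdict.
The state is a dict: "clock": time; "qpos": joint angles; "qd": joint speeds; "joint_efforts": joint torques, N m; "position": TCP position; "tool_rot": TCP orientation; "force": force on the tool from outside, world axes, zero at the start; "moment": the same for the moment, N m; "grip_width": finger opening in m.
Only numpy, scipy, OpenCV 4.12 (cv2) and the standard library are available. Lean on these libraries where they do the work, as an engineer would, in place of code of your own. Each camera call takes 0.05 s, during which the arm holds its last target. There are 200 camera calls.

TASK

The wide vacuum jar on the bench holds the twine bobbins for the next net. Let the air in by turning the tap on its lid counter-clockwise (seen from above) as far as it goes, then lift the lid off and set it down gently, upright, in the middle of the cork mat with its tap left open. Leave the slim jar sealed: do not turn its tap.

Things in the scene. Friction and masses are not known exactly. Their poses are not given: they have to be found in the camera images.
- lid: Loose aluminium lid, 124 mm across, 30 mm high, about 0.45 kg with its tap, on the rim of the wide clear jar (124 mm across, 85 mm high, fixed to the bench). Origin: centre of its lower edge, nothing sticks out below; z up. Held down while its tap is shut; lifts straight off once the tap is at its stop. May be carried by the tap's bar. A brass spout 7 mm thick lies on its top along +x.
- tap (a joint): Black tap on the lid's axis: a bar 56 mm long, 14 thick, 34 tall on a stem; bar's underside 50, middle 67, top 84 mm above the lid's origin. Value = bar's yaw minus the lid's yaw, in rad: 0 shut (bar along the lid's x), grows counter-clockwise seen from above to the stop at 1.25 (open). Starts at 0 to 0.15; light friction (0.04 N m), stays where left.
- mat: Flat square cork mat, 200 x 200 mm, 6 mm thick, fixed on the bench. Origin: centre of its underside, so its top is 6 mm above the origin; z up.
- slim_tap (a joint): Tap (bar 40 mm long) of the other, slim jar, 0 = shut (rad), grows counter-clockwise; stays sealed. That jar is 92 mm across, its lid's top 130 and its tap's top 184 mm above the bench, fixed. The two jars and the mat stand side by side in any order, centres over 200 mm apart; carry the lid with its lower edge above 200 mm to pass over the slim jar.
Mind the look-alikes: they are no part of the job. Leave any green or pink look-alike of the lid alone.

How it is judged:
On the way, in this order (a step that is already met when the one before it is completed fails the run):
1. the wide jar's tap is turned open (past 1.0 rad) while its lid still lies on the jar (value of joint tap above 1 rad and distance of lid from where it was at the start of the episode below 0.01 m), for 0.1 s.
2. the lid is put on the mat by the gripper, not dropped: it is still touched by the fingers when within 15 mm of the mat's top and 30 mm of its middle (horizontal distance between lid and mat below 0.03 m and z of lid in the frame of mat below 0.021 m and contact force between the fingers and lid above 0.3 N).
At the end, for the whole second after the job is handed in: The lid lies flat and still on the cork mat, upright (within 10 degrees), its centre within 30 mm of the mat's middle, its tap open (past 0.9 rad), and the slim jar's tap still shut (below 0.2 rad) (horizontal distance between lid and mat below 0.03 m and z of lid in the frame of mat below 0.012 m and angle between lid's own z axis and vertical below 0.18 rad and linear speed of lid below 0.02 m/s and value of joint tap above 0.9 rad and value of joint slim_tap below 0.2 rad); the robot touches nothing.
It fails at once if the lid is pulled off or shifted by more than 12 mm with the tap shut (below 0.7 rad) (value of joint tap below 0.7 rad and distance of lid from where it was at the start of the episode above 0.012 m).
It fails at once if the slim jar's tap is turned by more than 0.2 rad (value of joint slim_tap above 0.2 rad).
It also fails if it takes over 42 s, if anything falls off the work surface, if the arm or the gripper's body presses on something with over 40 N, if the wrist force passes 120 N, or if a joint passes its speed limit or range.

## Working session

There is one attempt and no reset: what is moved stays moved. The work goes in short steps, Python scripts to look and compute and a shell command to move; the robot and the scene stay as the last step left them, time stands still between calls to the robot, and variables do not carry over. Pictures are saved under pics/ and viewed, about 8 in all and at most 12, crops included, and the job is handed in when it is done.

```bash
mkdir -p pics; python3 - <<'E'
from workcell import bot, eyes
import cv2
s=bot.observe(); print({k:s[k] for k in('clock','position','tool_rot','force','grip_width')})
for n in('scene','top'):
    print(n,eyes.camera_params(n)); cv2.imwrite(f'pics/{n}0.png',eyes.grab_frame(n))
E
```

```text
{'clock': 0.0, 'position': array([ 0.20816769, -0.58897159,  0.23073105]), 'tool_rot': array([-3.14046734e+00,  9.00391435e-05,  3.39752506e-01]), 'force': array([-0.40176094,  0.85154707,  0.26322959]), 'grip_width': 0.08514499890145728}
scene {'fx': 365.1973978557028, 'fy': 365.1973978557028, 'cx': 262.497667802333, 'cy': 193.857730773906, 'origin': array([ 1.16681969, -0.22961141,  0.72718824]), 'attitude': array([0.86852671, 0.01669482, 1.35576049])}
top {'fx': 480.43601148227185, 'fy': 480.43601148227185, 'cx': 264.90062000601205, 'cy': 186.7717588465894, 'origin': array([ 0.3034096 , -0.09055277,  1.42540158]), 'attitude': array([ 0.11269259,  0.01267004, -1.54189319])}
```

View pics/top0.png

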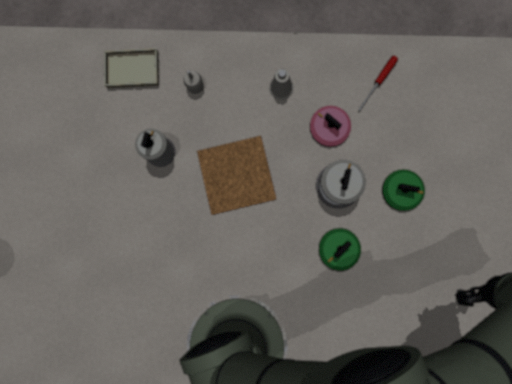

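View pics/scene0.png

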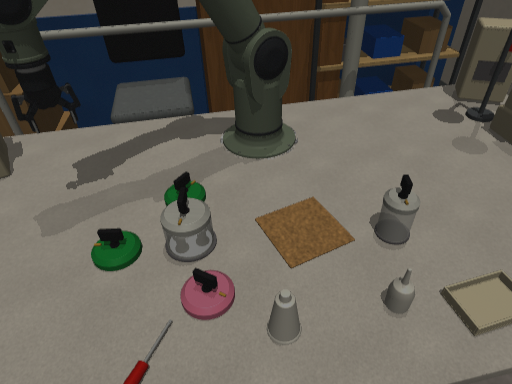

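The wide jar is at about (342,184) in the top view, the mat at (237,175) and the slim jar at (151,146). The mat lies between the two jars. The green lids at (340,249) and (404,190) and the pink one at (330,126) are look-alikes.

```bash
cat > h.py <<'E'
import numpy as np, cv2
from scipy.spatial.transform import Rotation as R
def ray(p,uv,z):
    """cast pixel uv onto plane z"""
    d=R.from_euler('xyz',p['attitude']).apply([(uv[0]-p['cx'])/p['fx'],-(uv[1]-p['cy'])/p['fy'],-1])
    return p['origin']+d*(z-p['origin'][2])/d[2]
def blobs(m,amin=30):
    cs,_=cv2.findContours(m.astype(np.uint8),cv2.RETR_EXTERNAL,cv2.CHAIN_APPROX_NONE)
    return [c for c in cs if cv2.contourArea(c)>amin]
E
python3 - <<'E'
from h import *
from workcell import eyes
im=cv2.imread('pics/top0.png'); p=eyes.camera_params('top')
hsv=cv2.cvtColor(im,cv2.COLOR_BGR2HSV)
m=cv2.inRange(hsv,(5,80,60),(25,255,255)); m=cv2.morphologyEx(m,cv2.MORPH_OPEN,np.ones((3,3)))
c=max(blobs(m),key=cv2.contourArea); r=cv2.minAreaRect(c)
P=np.array([ray(p,q,.006) for q in cv2.boxPoints(r)]); print('mat',P.mean(0),np.linalg.norm(np.diff(P,axis=0),axis=1),np.degrees(np.arctan2(*(P[1]-P[0])[1::-1])))
for c in blobs(cv2.inRange(hsv,(0,0,0),(180,255,45))[:260,300:390],15):
    c=c+[300,0]; r=cv2.minAreaRect(c); P=np.array([ray(p,q,.169) for q in cv2.boxPoints(r)])
    print('dark',r,P.mean(0).round(3),np.linalg.norm(np.diff(P,axis=0),axis=1).round(3))
cv2.imwrite('pics/crop1.png',np.hstack([cv2.resize(im[150:222,305:385],None,fx=5,fy=5,interpolation=cv2.INTER_CUBIC),cv2.resize(cv2.imread('pics/scene0.png')[165:260,150:222],(273,360),interpolation=cv2.INTER_CUBIC)]))
E
```

```text
mat [0.4979047  0.01951892 0.006     ] [0.19932447 0.19705733 0.19627904] -74.62327527069624
dark ((341.5000305175781, 249.00003051757812), (7.77817440032959, 20.50609588623047), 45.0) [ 0.289 -0.273  0.169] [0.053 0.02  0.053]
dark ((331.410400390625, 201.54603576660156), (33.1020622253418, 8.27551555633545), 24.145540237426758) [ 0.411 -0.246  0.169] [0.022 0.086 0.022]
dark ((344.79412841796875, 178.82354736328125), (6.790997505187988, 21.10059928894043), 14.03624439239502) [ 0.472 -0.28   0.169] [0.056 0.018 0.056]
dark ((331.0, 122.50000762939453), (17.677669525146484, 9.192387580871582), 45.0) [ 0.622 -0.242  0.169] [0.025 0.047 0.025]
```

View pics/crop1.png

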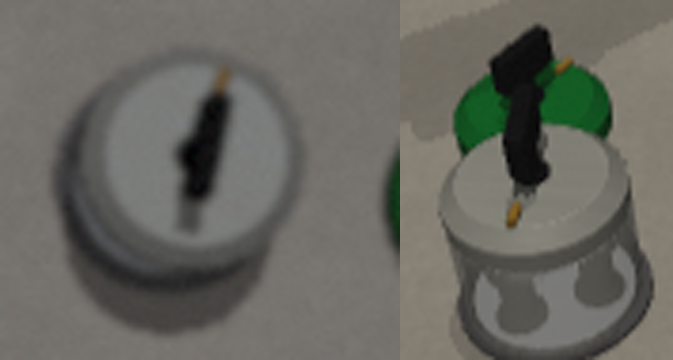

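```bash
python3 -m jog '[{"delta_pos":[132,155,25],"spin":-0.28,"claw":0},{"delta_pos":[264,309,50],"spin":-0.555,"claw":0},{"delta_pos":[264,309,50],"spin":-0.555,"claw":0},{"delta_pos":[264,309,50],"spin":-0.555,"claw":0},{"delta_pos":[264,309,50],"spin":-0.555,"claw":0},{"delta_pos":[264,309,50],"spin":-0.555,"claw":0},{"delta_pos":[264,309,50],"spin":-0.555,"claw":0},{"delta_pos":[264,309,50],"spin":-0.555,"claw":0}]'
python3 - <<'E'
from h import *
from workcell import bot,eyes
import json
s=bot.observe(); p=eyes.camera_params('wrist'); im=eyes.grab_frame('wrist'); cv2.imwrite('pics/w1.png',im)
json.dump({k:np.asarray(v).tolist() for k,v in p.items()},open('w1.json','w'))
print(s['clock'],s['position'],s['tool_rot'],s['qpos'].round(2),p)
E
```

```text
clock: 0.9
position: [0.4639, -0.2889, 0.2793]
tool_rot: [-3.141, 0.0, -0.215]
force: [1.3, -0.9, -0.2]
grip_width: 0.0852
0.9 [ 0.46391302 -0.28892324  0.27929164] [-3.14064026e+00  1.91770529e-04 -2.15159970e-01] [ 0.46  0.35 -0.02  1.75  0.01  1.05 -1.34] {'fx': 311.90298582711296, 'fy': 311.90298582711296, 'cx': 253.26938657831985, 'cy': 186.12603868378451, 'origin': array([ 0.53347956, -0.30470626,  0.42121984]), 'attitude': array([-2.91746913e-01,  9.32504781e-04, -1.78525894e+00])}
```

View pics/w1.png

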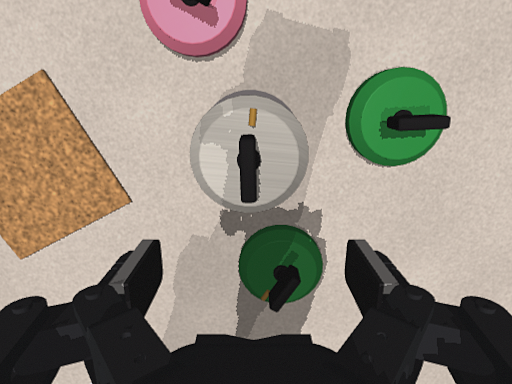

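The lid is centred at about (249,152), its bar runs from (248,135) to (249,203), and the spout is at (253,117). The green lid at (281,263) is beside it, low on the bench.

```bash
cat > m.py <<'E'
from h import *; import json,sys
n=sys.argv[1]; im=cv2.imread(f'pics/{n}.png'); p=json.load(open(f'{n}.json')); p={k:np.array(v) for k,v in p.items()}
m=np.zeros(im.shape[:2],np.uint8); y0,y1,x0,x1=map(int,sys.argv[2:6]); m[y0:y1,x0:x1]=(im[y0:y1,x0:x1].max(2)<55)
c=max(blobs(m,20),key=cv2.contourArea); r=cv2.minAreaRect(c); b=cv2.boxPoints(r); print(r)
for z in(.169,.152):
    P=np.array([ray(p,q,z) for q in b]); e=P[1]-P[0],P[2]-P[1]; L=max(e,key=np.linalg.norm)
    print(z,P.mean(0).round(4),[np.linalg.norm(v).round(4) for v in e],'yaw',(np.degrees(np.arctan2(L[1],L[0]))+90)%180-90)
hsv=cv2.cvtColor(im,cv2.COLOR_BGR2HSV); s=np.zeros_like(m); s[y0-35:y1,x0:x1]=cv2.inRange(hsv,(8,110,60),(28,255,255))[y0-35:y1,x0:x1]
for c in blobs(s,8): r=cv2.minAreaRect(c); print('spout',r,[ray(p,q,.122).round(4) for q in cv2.boxPoints(r)])
E
python3 m.py w1 130 206 225 275; python3 - <<'E'
from h import *; import json
p={k:np.array(v) for k,v in json.load(open('w1.json')).items()}
print('lid ctr guess from rim L/R/T/B', [ray(p,q,.115).round(3) for q in((190,152),(308,152),(249,97),(249,212))])
E
```

```text
((248.5, 168.0), (66.0, 23.0), 90.0)
0.169 [ 0.4748 -0.2876  0.169 ] [np.float64(0.0185), np.float64(0.0563)] yaw -11.932194270618652
0.152 [ 0.4709 -0.2865  0.152 ] [np.float64(0.0198), np.float64(0.0601)] yaw -11.932194270618709
spout ((252.1336669921875, 116.66336822509766), (6.36823844909668, 17.01513671875), 5.710593223571777) [array([ 0.5059, -0.2934,  0.122 ]), array([ 0.5208, -0.2984,  0.122 ]), array([ 0.519, -0.304,  0.122]), array([ 0.5041, -0.2992,  0.122 ])]
lid ctr guess from rim L/R/T/B [array([ 0.492, -0.231,  0.115]), array([ 0.467, -0.345,  0.115]), array([ 0.53 , -0.3  ,  0.115]), array([ 0.417, -0.274,  0.115])]
```

```bash
python3 - <<'E'
from h import *; import json
p={k:np.array(v) for k,v in json.load(open('w1.json')).items()}
m=cv2.imread('pics/w1.png').max(2)<55
for v in range(132,206,4):
    u=np.where(m[v,225:275])[0]+225
    if len(u): print(v,u.min(),u.max(),ray(p,((u.min()+u.max())/2,v),.169).round(4))
E
```

```text
136 241 253 [ 0.5018 -0.2924  0.169 ]
140 240 255 [ 0.4986 -0.2921  0.169 ]
144 239 255 [ 0.4955 -0.291   0.169 ]
148 239 254 [ 0.4924 -0.2899  0.169 ]
152 239 258 [ 0.4888 -0.2907  0.169 ]
156 238 259 [ 0.4856 -0.29    0.169 ]
160 237 259 [ 0.4824 -0.2889  0.169 ]
164 238 259 [ 0.479  -0.2886  0.169 ]
168 240 256 [ 0.4758 -0.2874  0.169 ]
172 240 255 [ 0.4725 -0.2863  0.169 ]
176 240 255 [ 0.4692 -0.2855  0.169 ]
180 240 255 [ 0.4658 -0.2848  0.169 ]
184 241 255 [ 0.4623 -0.2844  0.169 ]
188 241 256 [ 0.4588 -0.2841  0.169 ]
192 241 256 [ 0.4553 -0.2833  0.169 ]
196 241 256 [ 0.4518 -0.2825  0.169 ]
200 241 255 [ 0.4484 -0.2813  0.169 ]
```

```bash
python3 -m jog '[{"delta_pos":[10,2,-40],"spin":0.01,"claw":0},{"delta_pos":[10,2,-90],"spin":0.01,"claw":0},{"delta_pos":[10,2,-130],"spin":0.01,"claw":0},{"delta_pos":[10,2,-142],"spin":0.01,"claw":0},{"delta_pos":[10,2,-142],"spin":0.01,"claw":0},{"delta_pos":[10,2,-142],"spin":0.01,"claw":0.6},{"delta_pos":[10,2,-142],"spin":0.01,"claw":0.7},{"delta_pos":[10,2,-142],"spin":0.01,"claw":0.7}]' 20
```

```text
clock: 1.75
position: [0.4804, -0.2802, 0.1396]
tool_rot: [-3.138, -0.005, -0.197]
force: [-0.2, 0.3, 0.6]
grip_width: 0.0441
```

```bash
python3 -m jog '[{"delta_pos":[-6,-7,-2],"spin":-0.005,"claw":0.6},{"delta_pos":[-6,-7,-2],"spin":-0.005,"claw":0.6},{"delta_pos":[-6,-7,-2],"spin":-0.005,"claw":0.6},{"delta_pos":[-6,-7,-2],"spin":-0.005,"claw":0.6}]' 20
python3 - <<'E'
from h import *
from workcell import bot,eyes
s=bot.observe(); cv2.imwrite('pics/w2.png',eyes.grab_frame('wrist')); print(s['position'],s['force'],s['grip_width'])
E
```

```text
clock: 2.15
position: [0.4744, -0.2872, 0.1376]
tool_rot: [-3.138, -0.005, -0.202]
force: [0.1, -0.5, -0.4]
grip_width: 0.0344
[ 0.47438684 -0.28720989  0.13761577] [ 0.14099831 -0.46984186 -0.35496428] 0.034419481848768016
```

View pics/w2.png

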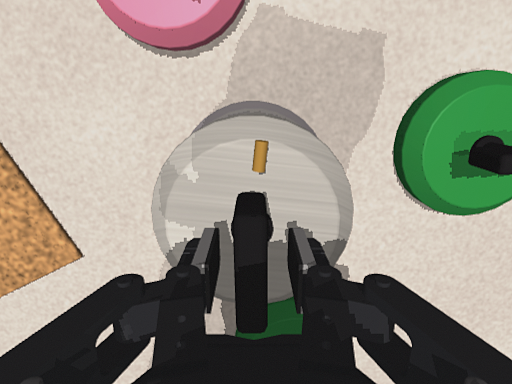

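The bar (column about 251) sits midway between the fingers (about 208 and 300). I'll close, then turn.

```bash
python3 -m jog '[{"delta_pos":[0,0,0],"spin":0,"claw":1},{"delta_pos":[0,0,0],"spin":0,"claw":1},{"delta_pos":[0,0,0],"spin":0,"claw":1},{"delta_pos":[0,0,0],"spin":0,"claw":1}]' 30
python3 -m jog '[{"delta_pos":[0,0,0],"spin":0.12,"claw":1},{"delta_pos":[0,0,0],"spin":0.25,"claw":1},{"delta_pos":[0,0,0],"spin":0.38,"claw":1},{"delta_pos":[0,0,0],"spin":0.51,"claw":1},{"delta_pos":[0,0,0],"spin":0.64,"claw":1},{"delta_pos":[0,0,0],"spin":0.77,"claw":1},{"delta_pos":[0,0,0],"spin":0.8,"claw":1},{"delta_pos":[0,0,0],"spin":0.8,"claw":1}]'
python3 -c "
from workcell import bot
s=bot.observe();print(s['moment'],s['force'],s['qpos'])"
```

```text
clock: 2.6
position: [0.4746, -0.287, 0.1376]
tool_rot: [-3.138, -0.005, -0.202]
force: [0.7, 1.5, 1.5]
grip_width: 0.0138
clock: 3.4
position: [0.4745, -0.2868, 0.1377]
tool_rot: [-3.137, -0.005, 0.596]
force: [-2.2, 4.4, 3.8]
grip_width: 0.0135
[0.67167886 0.20431906 0.0050774 ] [-2.22598078  4.44562137  3.8040522 ] [ 0.61719162  0.53972496 -0.2423874   1.86168666  0.17021224  0.76138234
 -0.69045065]
```

Forces are small. I'll turn slowly towards the stop.

```bash
python3 -m jog '[{"delta_pos":[0,0,0],"spin":0.1,"claw":1},{"delta_pos":[0,0,0],"spin":0.2,"claw":1},{"delta_pos":[0,0,0],"spin":0.28,"claw":1},{"delta_pos":[0,0,0],"spin":0.28,"claw":1}]'
python3 -c "
from workcell import bot
s=bot.observe();print(s['moment'],s['force'])"
python3 -m jog '[{"delta_pos":[0,0,0],"spin":0.04,"claw":1},{"delta_pos":[0,0,0],"spin":0.08,"claw":1},{"delta_pos":[0,0,0],"spin":0.08,"claw":1}]'
python3 - <<'E'
from h import *
from workcell import bot,eyes
s=bot.observe();print(s['moment'],s['force']); p=eyes.camera_params('wrist'); im=eyes.grab_frame('wrist'); cv2.imwrite('pics/w3.png',im)
hsv=cv2.cvtColor(im,cv2.COLOR_BGR2HSV)
for c in blobs(cv2.inRange(hsv,(8,110,60),(28,255,255)),40): r=cv2.minAreaRect(c); P=ray(p,r[0],.122); print(r,P,np.arctan2(P[1]+.287,P[0]-.4745))
E
```

```text
clock: 3.8
position: [0.4744, -0.2867, 0.1376]
tool_rot: [-3.137, -0.005, 0.874]
force: [-1.6, 2.8, 4.5]
grip_width: 0.0136
[0.57646995 0.274293   0.04135843] [-1.64629754  2.80503793  4.46904583]
clock: 4.1
position: [0.4744, -0.2869, 0.1376]
tool_rot: [-3.137, -0.005, 0.951]
force: [-1.3, 1.2, 3.4]
grip_width: 0.0134
[0.05726937 0.14827098 0.04523879] [-1.27318164  1.17906497  3.39144387]
((45.68000030517578, 295.239990234375), (20.93036460876465, 7.636753082275391), 8.130102157592773) [ 0.34855064 -0.24958446  0.122     ] 2.852827836003873
((325.83489990234375, 206.4495391845703), (12.068611145019531, 30.45887565612793), 73.3007583618164) [ 0.51274447 -0.2977302   0.122     ] -0.2735359811246441
((66.5, 14.0), (28.0, 55.0), 90.0) [ 0.46561958 -0.15006792  0.122     ] 1.6355583347502918
```

View pics/w3.png

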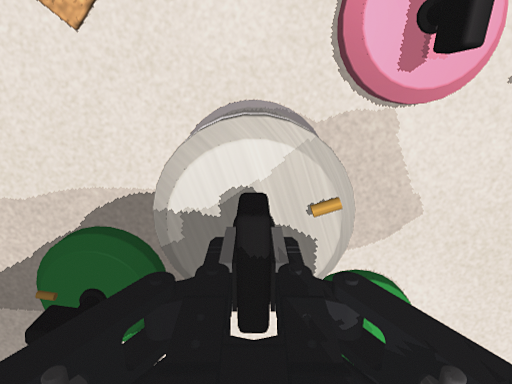

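The bar is still gripped at yaw 0.95 and the spout at (326,206) gives a lid yaw of −0.27, so the tap is at about 1.22. I'll nudge it to the stop.

```bash
python3 -m jog '[{"delta_pos":[0,0,0],"spin":0.03,"claw":1},{"delta_pos":[0,0,0],"spin":0.06,"claw":1},{"delta_pos":[0,0,0],"spin":0.06,"claw":1}]'
python3 -c "
from workcell import bot
s=bot.observe();print(s['moment'],s['force'])"
```

```text
clock: 4.45
position: [0.4745, -0.2872, 0.1376]
tool_rot: [-3.138, -0.005, 1.011]
force: [-0.3, -1.9, 0.5]
grip_width: 0.0135
[-0.67293813 -0.13256991  0.00921244] [-0.28037459 -1.89228988  0.50811622]
```

```bash
python3 -m jog '[{"delta_pos":[0,0,0],"spin":0.04,"claw":1},{"delta_pos":[0,0,0],"spin":0.08,"claw":1},{"delta_pos":[0,0,0],"spin":0.08,"claw":1}]'
python3 - <<'E'
from h import *
from workcell import bot,eyes
s=bot.observe();print(s['moment'],s['force'],s['tool_rot']); p=eyes.camera_params('wrist'); im=eyes.grab_frame('wrist'); cv2.imwrite('pics/w4.png',im)
hsv=cv2.cvtColor(im,cv2.COLOR_BGR2HSV)
for c in blobs(cv2.inRange(hsv,(8,110,60),(28,255,255)),40):
    r=cv2.minAreaRect(c); P=ray(p,r[0],.122); B=[ray(p,q,.122) for q in cv2.boxPoints(r)]; e=max(B[1]-B[0],B[2]-B[1],key=np.linalg.norm); print(r,P,np.arctan2(P[1]+.287,P[0]-.4745),np.arctan2(e[1],e[0]))
E
```

```text
clock: 4.75
position: [0.4745, -0.2874, 0.1376]
tool_rot: [-3.138, -0.005, 1.091]
force: [-0.8, -1.9, 0.6]
grip_width: 0.0136
[-0.48723457 -0.11665851  0.01583802] [-0.76116092 -1.87064064  0.58826493] [-3.1377459  -0.00480549  1.09086897]
((25.205888748168945, 268.17645263671875), (22.313274383544922, 8.00367546081543), 14.03624439239502) [ 0.34560407 -0.24787403  0.122     ] 2.846884948438203 -0.7654011105796781
((325.9648742675781, 206.5108184814453), (11.984000205993652, 30.21732521057129), 72.89727020263672) [ 0.51401734 -0.29260025  0.122     ] -0.1407787904546251 -0.1565728376990719
```

The lid now turns with the tap (spout −0.27 → −0.15), so the tap is at its stop and the seal is released. I'll lift with a firmer grip.

```bash
python3 -m jog '[{"delta_pos":[0,0,0],"spin":0,"claw":1},{"delta_pos":[0,0,0],"spin":0,"claw":1},{"delta_pos":[0,0,10],"spin":0,"claw":1},{"delta_pos":[0,0,25],"spin":0,"claw":1},{"delta_pos":[0,0,45],"spin":0,"claw":1},{"delta_pos":[0,0,70],"spin":0,"claw":1},{"delta_pos":[0,0,70],"spin":0,"claw":1},{"delta_pos":[0,0,70],"spin":0,"claw":1}]' 70
python3 - <<'E'
from h import *
from workcell import eyes
a=eyes.grab_frame('scene'); b=eyes.grab_frame('wrist')
cv2.imwrite('pics/lift.png',np.hstack([cv2.resize(a[80:320,80:400],(400,300)),cv2.resize(b,(400,300))]))
E
```

```text
clock: 5.6
position: [0.4743, -0.2872, 0.2076]
tool_rot: [-3.138, -0.005, 1.089]
force: [-0.6, 0.5, -6.0]
grip_width: 0.0129
```

View pics/lift.png

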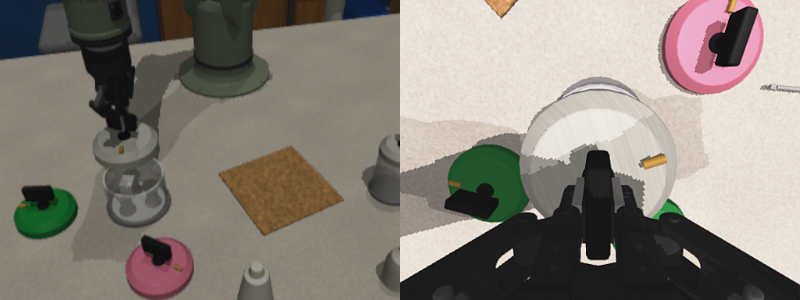

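The lid hangs level in the gripper, clear of the open jar. Next I'll carry it to the mat centre.

```bash
python3 -m jog '[{"delta_pos":[3,30,5],"spin":0,"claw":1},{"delta_pos":[6,75,5],"spin":0,"claw":1},{"delta_pos":[10,120,5],"spin":0,"claw":1},{"delta_pos":[13,165,5],"spin":0,"claw":1},{"delta_pos":[17,210,5],"spin":0,"claw":1},{"delta_pos":[20,250,5],"spin":0,"claw":1},{"delta_pos":[22,285,5],"spin":0,"claw":1},{"delta_pos":[24,307,0],"spin":0,"claw":1}]'
python3 -m jog '[{"delta_pos":[0,0,0],"spin":0,"claw":1},{"delta_pos":[0,0,0],"spin":0,"claw":1},{"delta_pos":[0,0,0],"spin":0,"claw":1}]'
```

```text
clock: 6.5
position: [0.4975, 0.0229, 0.2062]
tool_rot: [-3.135, -0.005, 1.092]
force: [0.5, -0.5, -4.9]
grip_width: 0.0129
clock: 6.8
position: [0.4973, 0.0219, 0.2058]
tool_rot: [-3.135, -0.005, 1.091]
force: [-0.2, 0.4, -5.9]
grip_width: 0.0131
```

```bash
python3 -m jog '[{"delta_pos":[1,-2,-25],"spin":0,"claw":1},{"delta_pos":[1,-2,-60],"spin":0,"claw":1},{"delta_pos":[1,-2,-95],"spin":0,"claw":1},{"delta_pos":[1,-2,-115],"spin":0,"claw":1},{"delta_pos":[1,-2,-125],"spin":0,"claw":1},{"delta_pos":[1,-2,-130],"spin":0,"claw":1},{"delta_pos":[1,-2,-130],"spin":0,"claw":1}]'
python3 - <<'E'
from h import *
from workcell import eyes
a=eyes.grab_frame('scene'); b=eyes.grab_frame('wrist')
cv2.imwrite('pics/near.png',np.hstack([cv2.resize(a[120:300,200:440],(400,300)),cv2.resize(b,(400,300))]))
E
```

```text
clock: 7.5
position: [0.4985, 0.0195, 0.076]
tool_rot: [-3.135, -0.005, 1.09]
force: [-0.4, 0.7, -5.4]
grip_width: 0.013
```

View pics/near.png

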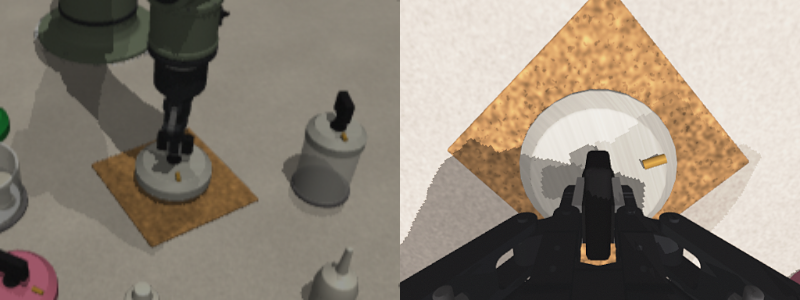

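The lid is level and centred over the mat, about 17 mm above it. I'll lower it slowly until it touches.

```bash
python3 -m jog '[{"delta_pos":[0,0,-5],"spin":0,"claw":1},{"delta_pos":[0,0,-9],"spin":0,"claw":1},{"delta_pos":[0,0,-12],"spin":0,"claw":1},{"delta_pos":[0,0,-14],"spin":0,"claw":1},{"delta_pos":[0,0,-15],"spin":0,"claw":1},{"delta_pos":[0,0,-16],"spin":0,"claw":1},{"delta_pos":[0,0,-16],"spin":0,"claw":1}]'
```

```text
clock: 8.3
position: [0.4988, 0.0197, 0.0606]
tool_rot: [-3.136, -0.005, 1.091]
force: [0.0, 0.3, -4.5]
grip_width: 0.013
```

```bash
python3 -m jog '[{"delta_pos":[0,0,-1],"spin":0,"claw":1},{"delta_pos":[0,0,-2],"spin":0,"claw":1},{"delta_pos":[0,0,-3],"spin":0,"claw":1},{"delta_pos":[0,0,-3],"spin":0,"claw":1}]'
```

```text
clock: 8.7
position: [0.4989, 0.0199, 0.0586]
tool_rot: [-3.136, -0.005, 1.091]
force: [-9.0, 0.7, 23.0]
grip_width: 0.013
```

Touchdown. I'll ease off 0.5 mm, open, and retreat upward.

```bash
python3 -m jog '[{"delta_pos":[0,0,0.5],"spin":0,"claw":1},{"delta_pos":[0,0,0.5],"spin":0,"claw":0.7},{"delta_pos":[0,0,0.5],"spin":0,"claw":0.5},{"delta_pos":[0,0,0.5],"spin":0,"claw":0.3},{"delta_pos":[0,0,0.5],"spin":0,"claw":0.3},{"delta_pos":[0,0,0.5],"spin":0,"claw":0.3}]'
python3 -m jog '[{"delta_pos":[0,0,20],"spin":0,"claw":0.3},{"delta_pos":[0,0,50],"spin":0,"claw":0.3},{"delta_pos":[0,0,90],"spin":0,"claw":0.3},{"delta_pos":[0,0,130],"spin":0,"claw":0.3},{"delta_pos":[0,0,150],"spin":0,"claw":0.3},{"delta_pos":[0,0,150],"spin":0,"claw":0.3},{"delta_pos":[0,0,150],"spin":0,"claw":0.3}]'
python3 - <<'E'
from h import *
from workcell import eyes
a=eyes.grab_frame('scene'); p=eyes.camera_params('wrist'); b=eyes.grab_frame('wrist')
cv2.imwrite('pics/end.png',np.hstack([cv2.resize(a[120:300,200:440],(400,300)),cv2.resize(b,(400,300))]))
print({k:np.asarray(v).round(4).tolist() for k,v in p.items()})
E
```

```text
clock: 9.3
position: [0.4988, 0.0199, 0.059]
tool_rot: [-3.136, -0.005, 1.091]
force: [0.2, -0.3, 0.2]
grip_width: 0.0597
clock: 10.0
position: [0.4988, 0.0197, 0.2089]
tool_rot: [-3.137, -0.005, 1.091]
force: [-0.1, 0.3, -0.3]
grip_width: 0.0597
{'fx': 311.903, 'fy': 311.903, 'cx': 253.2694, 'cy': 186.126, 'origin': [0.531, 0.0834, 0.3506], 'attitude': [-0.2862, 0.0072, -0.4793]}
```

View pics/end.png

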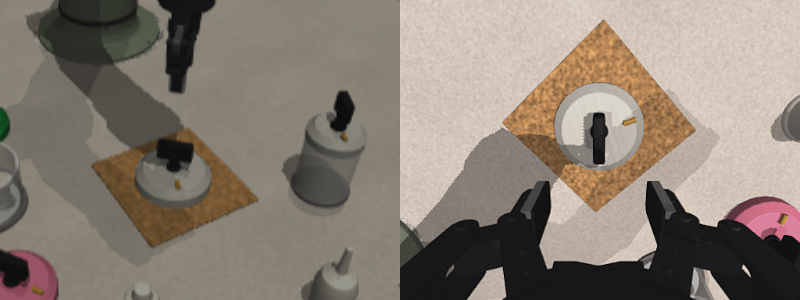

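The lid lies flat at about (600,126), and the mat's diagonals cross near (600,125). The bar is still roughly 70° from the spout, and the gripper is clear.

```bash
python3 -c "
from workcell import bot
bot.job_done()"
```

```text
the job is handed in; nothing more can be done
```

I opened the wide jar's tap, lifted the lid off by the tap's bar, and set it down upright in the middle of the cork mat. I then let go and handed the job in at about 10 s; no verdict was reported.

- **Tap:** I turned it counter-clockwise to its stop. I took the stop as reached when the lid itself began to turn with the bar. At that point the images put the tap at about 1.24 rad, and in the last picture it still stands roughly 70° from the spout.
- **Placing:** The lid was still gripped when it touched the mat, pressing with about 25–30 N. In the last picture it lies flat and looks within a few mm of the mat's middle. The gripper hung about 0.15 m above with no force on it.
- **Other objects:** The arm never went near the slim jar or the pink and green lids. The slim tap looks unturned, but I did not measure it.
- **Disagreements:** The top and wrist views differed by about 7 mm on where the bar was, and I used the closer wrist view. My first descent landed about 7 mm off because the arm was still moving when the call began, so I corrected it before gripping.

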